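Stir the dusty beads, then hold the dust gate half open

ROBOT

A 6-joint arm with a two-finger parallel gripper is mounted at the origin on the work surface. World frame = base frame: x ahead of the robot, y to its left, z up, the work surface at z = 0. Lengths are in m, angles in rad, forces in N, time in s.
With the tool pointing down it reaches from about 0.25 to 0.725 m from the base axis. Payload 4 kg.
Tool frame: the origin (TCP) lies midway between the tips of the shut fingers; the grasp point (between the pads) lies 19 mm behind it (bot.grip_point_offset is the distance from the TCP to the grasp point, in m); z points along the fingers, y is the line along which they close (so a half turn about z gives the same grasp; the last joint's range is limited). The gripper opens to 85 mm and grips with 20 to 120 N. Pads are 22 mm wide; open, the fingers measure 114 mm over their backs; the gripper's body (76 mm by 85 mm) begins 54 mm behind the grasp point. The pads swing forward as they close: fully open they stand 13 mm farther back than shut.
Start: joints at [1.111, 0.241, 0.005, 1.335, 0, 1.571], TCP at [0.222, 0.448, 0.193] pointing down, gripper open.
Joint ranges: [-2.72, 2.72], [-1.05, 1.87], [-1.09, 1.28], [-1.99, 2.15], [-1.42, 1.44], [-3.14, 3.14]. Speed limits (rad/s): [2.79, 2.79, 3.14, 3.14, 3.14, 3.14].

INTERFACE

Orientations are given as a unit quaternion [x, y, z, w].
In Python, from workcell import bot gives the robot as it stands.
- The arm moves only by the tool step_arm, never from a script. Its argument "targets" is text: rows parted by semicolons, each of 7 numbers parted by spaces: the opening, from -1 (shut) to 1 (fully open), so that 0 is half open, then the shift along the world's x, y, z normalised to -1 to 1, where 1 is 0.5 m, then the turn, a rotation vector about the world's x, y, z normalised to -1 to 1, where 1 is pi/4 rad. In form: gripper x y z wx wy wz; .... A call has 1 to 10 rows; each row is the pose to reach, as a shift and turn from the pose commanded when the call began; what a row does not reach only later rows make up. A row lasts 1/12 s, in which the tool goes at most 41.7 mm and 7.16 degrees, less where a joint would pass 70% of its speed; a pose out of reach is approached as far as the arm can. A call with a number of a shift or a turn outside -1 to 1 is refused whole. A call with a gripper value outside its range is refused whole. The fingers move at their own pace and stop on an object; the grip force is fixed at half the most. Time passes only in rows, so rows that repeat a pose let the fingers close. It gives the time, the measured TCP pose, the force, the opening and the grip force at its end, in the units of the state.
- bot.get_obs(): the state, without advancing time (a new reading comes with each control period).
- bot.camera(name): name is "side" or "top"; returns the picture (384x512x3 uint8, red, green, blue); there is no depth.
- bot.camera_info(name): a dict with "vertical_fov" (degrees; the focal length in pixels is half the picture's height over the tangent of half this angle, whatever the lens; pixels are square), "cx", "cy" (the principal point, pixels), "pose" (4x4, takes a point from camera to world coordinates). Camera axes: x right, y up, looking along -z (the intrinsics and any distortion apply to the point x, -y, -z); pixel columns grow to the right and rows downward; lengths in m; the calibration is good to about 2 mm. A picture is of the moment at which its call begins. camera_info takes no time and is no camera call.
- bot.job_done(): hands the job in; it is judged then, once.
The state is a dict: "clock": time; "joint_pos": joint angles; "joint_vel": joint speeds; "tau": joint torques, N m; "eef_pos": TCP position; "tool_rot": TCP orientation; "ft_force": force on the tool from outside, world axes, zero at the start; "ft_torque": the same for the moment, N m; "grip_width": finger opening in m; "grasp_force": force on a finger pad.
Only numpy, scipy, OpenCV 4.12 (cv2) and the standard library are available. Lean on these libraries where they do the work, as an engineer would, in place of code of your own. Each camera call takes 0.05 s, during which the arm holds its last target. There are 200 camera calls.

TASK

Take the stick out of its holder and stir the wooden beads round the tub with it until every bead has been shifted a good two to three centimetres, then stand the stick back in its holder and let go of it. Then slide the orange handle of the sprung dust gate out to half travel, level with the green marks, and finish while still holding it there: if you let go the gate springs shut, and it must never be pulled further than about three quarters of its travel. Keep the beads in the tub and leave the other things on the table alone.

Things in the scene. Friction and masses are not known exactly. Their poses are not given: they have to be found in the camera images.
- hopper: bead-cleaning tub, fixed: blue base 42 mm high with a round aluminium tub on it. Origin: on the table under the tub's centre; z up. Tub: inside radius 58 mm, outside 63 mm, inner floor (a grille) 52 mm and rim 105 mm above the table. Along its own -y the base carries on as a runway 112 mm wide, to 225 mm from the tub's centre, where the gate's orange handle slides
- tub_floor (a point): centre of the tub's inner floor, 52 mm above the table
- gate (a joint): travel of the dust gate in m: 0 shut (its start), 0.060 fully open, half travel 0.030; it grows as the handle goes out along the hopper's -y, away from the tub. A spring pulls it shut: about 3 N when shut, 9 N at half, 15 N fully open; it returns by itself when released
- gate_grip (a point): the gate's orange handle: upright block 16 mm along the slide, 30 mm across it, standing from 46 to 96 mm above the table; this point is at its middle across, 76 mm above the table. When shut it is 145 mm from the tub's centre (74 mm clear of the tub's wall), moves with the gate
- half_mark (a point): fixed point where the handle's gate_grip point lies when the gate is at half travel, level with the green marks on the two aluminium rails (48 mm high, 44 to 54 mm either side of the runway's middle; white mark = shut, green = half, red = fully open)
- stick_grip (a point): stirring stick, loose, straight, 140 mm long, about 45 g, standing upright in its holder: a round wooden dowel 20 mm in diameter whose upper 68 mm is a yellow square grip, 20 mm by 20 mm. This point is on its axis 106 mm above its foot, in the middle of the yellow grip; its z axis runs along the stick, up, its x and y axes are square to the grip's flat faces
- stick_foot (a point): centre of the stick's flat lower end
- holder: grey stick holder, fixed: base disc 68 mm across with an upright tube, inside diameter 30 mm, outside 38 mm, rim 60 mm above the table. Origin: on the table on the tube's axis. It stands either left or right of the hopper
- holder_floor (a point): centre of the floor inside the holder's tube, 6 mm above the table, on which the stick's foot stands
- bead0: chunky pale wood bead, a loose short cylinder 30 mm in diameter, 20 mm tall, 12 g, lying flat in the tub at the start, about 36 mm from its centre (the six beads form a ring with the middle of the tub free); origin: centre of its underside
- bead1: chunky red bead, a loose short cylinder 30 mm in diameter, 20 mm tall, 12 g, lying flat in the tub at the start, about 36 mm from its centre (the six beads form a ring with the middle of the tub free); origin: centre of its underside
- bead2: chunky mid-brown wood bead, a loose short cylinder 30 mm in diameter, 20 mm tall, 12 g, lying flat in the tub at the start, about 36 mm from its centre (the six beads form a ring with the middle of the tub free); origin: centre of its underside
- bead3: chunky green bead, a loose short cylinder 30 mm in diameter, 20 mm tall, 12 g, lying flat in the tub at the start, about 36 mm from its centre (the six beads form a ring with the middle of the tub free); origin: centre of its underside
- bead4: chunky pale wood bead, a loose short cylinder 30 mm in diameter, 20 mm tall, 12 g, lying flat in the tub at the start, about 36 mm from its centre (the six beads form a ring with the middle of the tub free); origin: centre of its underside
- bead5: chunky blue bead, a loose short cylinder 30 mm in diameter, 20 mm tall, 12 g, lying flat in the tub at the start, about 36 mm from its centre (the six beads form a ring with the middle of the tub free); origin: centre of its underside
- paint_tin: bystander, leave alone: steel paint tin, 68 mm across, 85 mm tall, standing
- glue: bystander, leave alone: white glue bottle, 48 mm across, 110 mm tall, standing
- screwdriver: bystander, leave alone: screwdriver with blue handle, lying
- hammer: bystander, leave alone: hammer with wooden handle, lying
- webbing_roll: bystander, leave alone: roll of grey-beige webbing, 76 mm across, 50 mm tall, lying flat
- staple_gun: bystander, leave alone: steel staple gun with yellow grip, 150 mm long, 77 mm tall
Mind the look-alikes: they are no part of the job. Leave any purple or yellow look-alike of the bead2 alone.

How it is judged:
By the outcome, as a careful person would: the job done as asked, in the order asked, and still so for the second after the job is handed in, while the arm keeps its last pose, push and grip.
It also fails if it takes over 72 s, if anything falls off the work surface, if the arm or the gripper's body presses on something with over 40 N, if the wrist force passes 120 N, or if a joint passes its speed limit or range.

## Working session

There is one attempt and no reset: what is moved stays moved. The work goes in short steps, Python scripts to look and compute and a tool call to move; the robot and the scene stay as the last step left them, time stands still between calls to the robot, and variables do not carry over. Pictures are saved under pics/ and viewed, at most 10 in all, crops included, and the job is handed in when it is done.

Besides the shell and the picture viewer there is one more tool, called as name(argument=value, ...) on one line, values as JSON. step_arm: Moves the arm, as the interface text tells. Scaled input: -1 to 1 covers 0.5 m each way for a shift and pi/4 rad each way for a turn. Its arguments: {"type":"object","properties":{"targets":{"type":"string"}},"required":["targets"]}

```bash
mkdir -p pics
python3 - <<'E'
from workcell import bot
import cv2,numpy as np
for n in("top","side"):
    im=bot.camera(n); cv2.imwrite(f"pics/{n}0.png",im[:,:,::-1])
    i=bot.camera_info(n); print(n,{k:(np.round(v,3).tolist() if k!='x' else 0) for k,v in i.items() if not isinstance(v,str)})
o=bot.get_obs(); print(o["eef_pos"],o["tool_rot"],o["grip_width"],o["clock"])
E
```

```text
top {'vertical_fov': 57.333, 'cx': 262.572, 'cy': 186.389, 'pose': [[-0.0, 0.993, -0.122, 0.438], [-0.999, 0.005, 0.038, -0.026], [0.038, 0.122, 0.992, 0.937], [0.0, 0.0, 0.0, 1.0]]}
side {'vertical_fov': 47.112, 'cx': 245.375, 'cy': 187.454, 'pose': [[-0.825, 0.312, -0.471, 0.048], [-0.565, -0.47, 0.678, 0.69], [-0.009, 0.826, 0.564, 0.709], [0.0, 0.0, 0.0, 1.0]]}
[0.22160062 0.44751182 0.19241231] [ 2.27870171e-01  9.73691087e-01 -8.97744012e-04 -2.13604893e-04] 0.08544333876309392 0.1
```

View pics/top0.png

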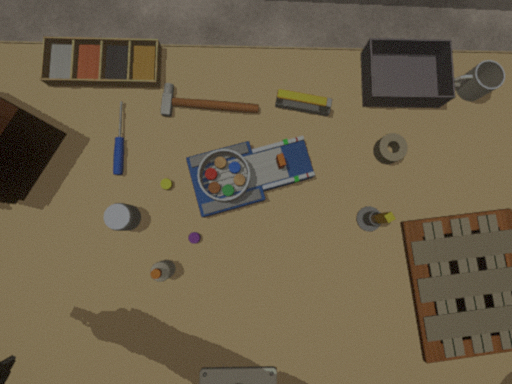

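View pics/side0.png

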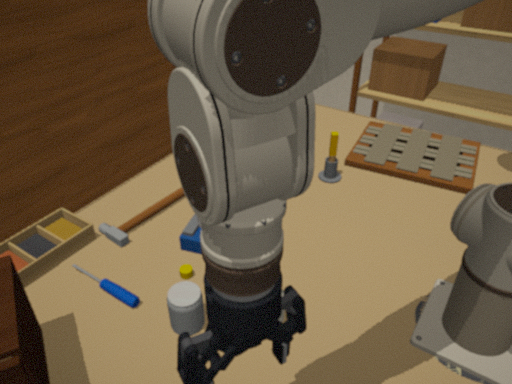

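The top view shows the tub at about (223,175), its runway running right to (312,165), the orange handle at (281,160), the holder at (368,218) and the stick's yellow top at (389,217). In the side view the arm hides the hopper, but the stick is visible at (334,150).

```bash
cat > h.py <<'E'
from workcell import bot
import cv2,numpy as np
def K(n):
    i=bot.camera_info(n); f=192/np.tan(np.radians(i["vertical_fov"]/2)); return f,i["cx"],i["cy"],np.array(i["pose"]),i
def und(n,uv):
    f,cx,cy,P,i=K(n); uv=np.array(uv,float).reshape(-1,1,2); M=np.array([[f,0,cx],[0,f,cy],[0,0,1.]])
    d=np.array(i.get("distortion",i.get("dist",[0,0,0,0,0])),float)
    return cv2.undistortPoints(uv,M,d)[:,0]
def ray(n,uv,z):
    P=K(n)[3]; q=und(n,uv); d=np.c_[q[:,0],-q[:,1],-np.ones(len(q))]@P[:3,:3].T
    return P[:3,3]+d*((z-P[2,3])/d[:,2])[:,None]
def mask(im,h0,h1,s0=120,v0=60):
    hsv=cv2.cvtColor(im,cv2.COLOR_RGB2HSV); return cv2.inRange(hsv,(h0,s0,v0),(h1,255,255))
def blobs(m,amin=8):
    n,l,s,c=cv2.connectedComponentsWithStats(m); return [(c[k].round(1).tolist(),int(s[k,4]),s[k,:4].tolist()) for k in range(1,n) if s[k,4]>=amin]
E
python3 - <<'E'
from h import *
print({k:v for k,v in bot.camera_info("top").items() if k!="pose"});print({k:v for k,v in bot.camera_info("side").items() if k!="pose"})
im=cv2.imread("pics/top0.png")[:,:,::-1].copy()
for n,a,b in(("red/orange",0,14),("yel",22,33),("green",45,80),("blue",100,125)):
    print(n,[x for x in blobs(mask(im,a,b,150)) if 180<x[0][0]<400 and 130<x[0][1]<240])
s=cv2.imread("pics/side0.png")[:,:,::-1].copy(); print("side yel",blobs(mask(s,22,33,150)))
c=cv2.resize(im[130:240,180:400][:,:,::-1],(800,400),interpolation=cv2.INTER_CUBIC); cv2.imwrite("pics/c1.png",c)
E
```

```text
{'vertical_fov': 57.332969566618225, 'cx': 262.57157298509117, 'cy': 186.38910560738648}
{'vertical_fov': 47.11185408323618, 'cx': 245.37528759292587, 'cy': 187.4539997453446}
red/orange [([280.9, 160.5], 61, [277, 154, 9, 13]), ([210.6, 173.6], 100, [205, 168, 12, 12])]
yel [([388.4, 216.7], 80, [382, 212, 13, 11])]
green [([296.4, 178.8], 13, [295, 176, 4, 6])]
blue [([234.3, 167.2], 74, [229, 163, 11, 10])]
side yel [([333.4, 142.6], 152, [330, 131, 9, 25]), ([65.5, 226.3], 85, [55, 218, 24, 18]), ([49.9, 226.7], 15, [46, 224, 9, 6]), ([62.1, 229.9], 8, [61, 227, 3, 6]), ([56.9, 231.2], 8, [55, 230, 5, 4]), ([185.8, 270.9], 170, [179, 264, 14, 15])]
```

View pics/c1.png

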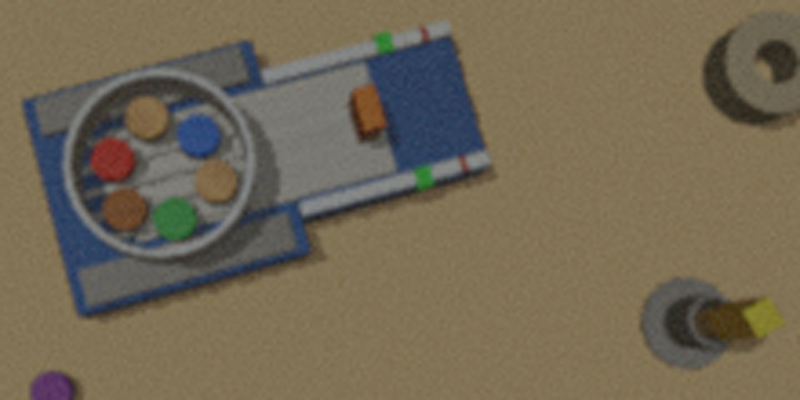

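The crop (3.64x) shows the tub rim centred at about (160,164), the green marks at (384,42) and (424,178), the handle top at (370,107), the holder disc at (685,322) and the stick's top square at (763,317). The square looks rotated.

Run:
```python
from h import *
im=cv2.imread("pics/top0.png")[:,:,::-1].copy()
c=lambda x,y:(180+(x+.5)/3.636-.5,130+(y+.5)/3.636-.5)
for n,p,z in(("tub",(160,164),.105),("g1",(384,42),.048),("g2",(424,178),.048),("handle",(370,107),.096),("holder",(685,322),.006),("sticktop",(763,317),.146)):
    print(n,ray("top",[c(*p)],z)[0].round(4))
gt=[ray("top",[c(*p)],.048)[0] for p in((384,42),(424,178))]; t=ray("top",[c(160,164)],.105)[0]; hm=(gt[0]+gt[1])/2
print("half",hm.round(4),"dist",np.linalg.norm((hm-t)[:2]),"yaw of outward dir",np.degrees(np.arctan2(*(hm-t)[[1,0]])),"across",np.degrees(np.arctan2(*(gt[1]-gt[0])[[1,0]])))
b=[ (148,118),(113,160),(125,210),(175,219),(216,181),(199,137)]
for q in b:
    r=ray("top",[c(*q)],.072)[0]; print("bead",r.round(3),round(np.linalg.norm((r-t)[:2]),3))
# stick top bright square
hsv=cv2.cvtColor(im,cv2.COLOR_RGB2HSV); m=cv2.inRange(hsv,(20,140,120),(34,255,255)); m[:,:370]=0;m[:,400:]=0;m[:205]=0;m[230:]=0
r=cv2.minAreaRect(cv2.findNonZero(m)); print(r); P=ray("top",cv2.boxPoints(r),.146); print(P.round(4),P.mean(0))
for k in range(4): d=P[(k+1)%4]-P[k]; print(np.linalg.norm(d),np.degrees(np.arctan2(d[1],d[0]))%90)
f,cx,cy,Pm,i=K("side")
s=ray("side",[(333.4,133)],.146); print("side top",s)
```

```text
tub [0.568  0.0352 0.105 ]
g1 [ 0.666 -0.119  0.048]
g2 [ 0.5679 -0.1466  0.048 ]
handle [ 0.6089 -0.1042  0.096 ]
holder [ 0.4682 -0.3437  0.006 ]
sticktop [ 0.4668 -0.3455  0.146 ]
half [ 0.617  -0.1328  0.048 ] dist 0.17493560883378906 yaw of outward dir -73.73420537925705 across -164.3058344656502
bead [0.605 0.046 0.072] 0.039
bead [0.576 0.07  0.072] 0.035
bead [0.541 0.061 0.072] 0.037
bead [0.535 0.027 0.072] 0.034
bead [ 0.562 -0.001  0.072] 0.036
bead [0.592 0.011 0.072] 0.034
((389.5735168457031, 216.95587158203125), (8.060433387756348, 7.545937538146973), 59.036251068115234)
[[ 0.47   -0.3335  0.146 ]
 [ 0.4788 -0.3489  0.146 ]
 [ 0.4631 -0.3578  0.146 ]
 [ 0.4543 -0.3424  0.146 ]] [ 0.46655656 -0.34565886  0.146     ]
0.01772537955415716 29.976437464310095
0.018037883291287065 29.46936841143946
0.017690354809407047 29.855272631253115
0.0180001977359352 29.57992218028769
side top [[ 0.46672656 -0.34075879  0.146     ]]
```

step_arm(targets="1 0.2 -0.5 0.12 0 0 -0.916;1 0.2 -0.5 0.12 0 0 -0.916;1 0.2 -0.5 0.12 0 0 -0.916;1 0.2 -0.5 0.12 0 0 -0.916;1 0.2 -0.5 0.12 0 0 -0.916;1 0.2 -0.5 0.12 0 0 -0.916;1 0.2 -0.5 0.12 0 0 -0.916")

```text
clock: 0.68
eef_pos: [0.3223, 0.1952, 0.2539]
tool_rot: [0.558, 0.83, -0.0, 0.001]
ft_force: [0.8, 0.7, 1.1]
grip_width: 0.0854
grasp_force: 0.0
```

step_arm(targets="1 0.2 -0.6 0 0 0 -0.916;1 0.2 -0.6 0 0 0 -0.916;1 0.2 -0.6 0 0 0 -0.916;1 0.2 -0.6 0 0 0 -0.916;1 0.2 -0.6 0 0 0 -0.916;1 0.2 -0.6 0 0 0 -0.916;1 0.2 -0.6 0 0 0 -0.916;1 0.2 -0.6 0 0 0 -0.916")

```text
clock: 1.35
eef_pos: [0.4223, -0.1056, 0.2527]
tool_rot: [0.814, 0.581, -0.0, 0.0]
ft_force: [-0.0, 0.0, 0.2]
grip_width: 0.0853
grasp_force: 0.0
```

step_arm(targets="1 0.091 -0.485 -0.005 0 0 -0.916;1 0.091 -0.485 -0.005 0 0 -0.916;1 0.091 -0.485 -0.005 0 0 -0.916;1 0.091 -0.485 -0.005 0 0 -0.916;1 0.091 -0.485 -0.005 0 0 -0.916;1 0.091 -0.485 -0.005 0 0 -0.916;1 0.091 -0.485 -0.005 0 0 -0.916;1 0.091 -0.485 -0.005 0 0 -0.916;1 0.091 -0.485 -0.005 0 0 -0.916")

```text
clock: 2.1
eef_pos: [0.4669, -0.3439, 0.2498]
tool_rot: [0.966, 0.259, -0.001, -0.001]
ft_force: [-0.2, 0.6, -0.1]
grip_width: 0.0853
grasp_force: 0.0
```

Run:
```python
from h import *
from scipy.spatial.transform import Rotation as R
im=bot.camera("top"); s=bot.camera("side")
o=bot.get_obs(); print(o["eef_pos"],R.from_quat(o["tool_rot"]).as_matrix().round(3),o["joint_pos"],o["clock"])
cv2.imwrite("pics/2.png",np.vstack([cv2.resize(s[80:220,250:430],(540,420))])[:,:,::-1])
```

```text
[ 0.46724994 -0.3430817   0.25100282] [[ 0.865  0.502 -0.   ]
 [ 0.502 -0.865  0.   ]
 [ 0.    -0.    -1.   ]] [-6.33494464e-01  3.91761724e-01  3.64622998e-01  1.54398388e+00
  2.46098176e-04  1.98271956e+00] 2.2
```

View pics/2.png

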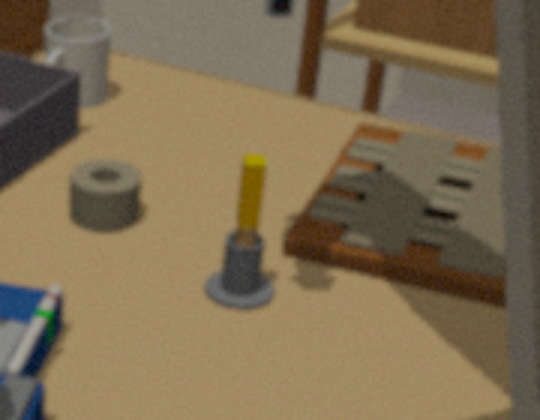

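The crop shows the stick standing in its holder at about (250,200), but no gripper above it. I'll check the full frame.

Run:
```python
from h import *
s=bot.camera("side"); t=bot.camera("top")
cv2.imwrite("pics/3.png",np.hstack([cv2.resize(s,(400,300)),cv2.resize(t,(400,300))])[:,:,::-1])
for n in("side","top"):
    f,cx,cy,P,_=K(n)
    for p in((.467,-.344,.25),(.467,-.344,.146)):
        q=np.linalg.inv(P)@np.r_[p,1]; print(n,p,cx+f*q[0]/-q[2],cy-f*q[1]/-q[2])
o=bot.get_obs(); print(o["eef_pos"],o["clock"])
```

```text
side (0.467, -0.344, 0.25) 337.9282899168788 97.05725248687177
side (0.467, -0.344, 0.146) 333.8134085962314 132.52211510281185
top (0.467, -0.344, 0.25) 409.56580644083533 214.86957309335403
top (0.467, -0.344, 0.146) 388.8483606479307 216.75423760895157
[ 0.46751719 -0.34305062  0.25150205] 2.3
```

View pics/3.png

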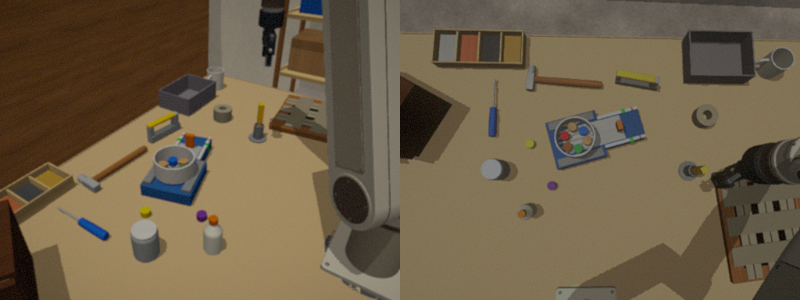

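The full frame shows the open gripper above and behind the stick, at about (343,79) in the side view and (410,234) in the top view. I'll look closer with the expected points marked.

Run:
```python
from h import *
def pr(n,p):
    f,cx,cy,P,_=K(n); q=np.linalg.inv(P)@np.r_[p,1]; return cx+f*q[0]/-q[2],cy-f*q[1]/-q[2]
out=[]
for n,(u,v) in(("side",(270,40)),("top",(360,160))):
    c=bot.camera(n)[v:v+120,u:u+120][:,:,::-1]; c=cv2.resize(c,(400,400),interpolation=cv2.INTER_CUBIC)
    for p,col in(((.467,-.343,.251),(0,0,255)),((.467+.0215,-.343-.037,.264),(0,255,0)),((.467-.0215,-.343+.037,.264),(255,0,0))):
        a=pr(n,p); cv2.circle(c,(int((a[0]-u)*3.333),int((a[1]-v)*3.333)),5,col,2)
    out.append(c)
cv2.imwrite("pics/4.png",np.hstack(out))
```

```text
(no output)
```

View pics/4.png

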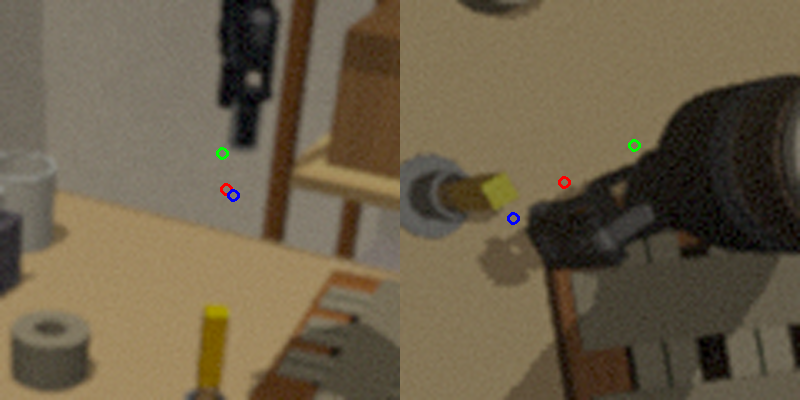

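The visible fingertip sits about 15 px higher than predicted in the side view. Closing the fingers shows the TCP itself, so I can check it directly.

step_arm(targets="-1 0 0 0 0 0 0;-1 0 0 0 0 0 0;-1 0 0 0 0 0 0;-1 0 0 0 0 0 0;-1 0 0 0 0 0 0;-1 0 0 0 0 0 0;-1 0 0 0 0 0 0;-1 0 0 0 0 0 0")

```text
clock: 3.07
eef_pos: [0.4674, -0.3445, 0.2506]
tool_rot: [0.966, 0.259, -0.0, -0.0]
ft_force: [-0.7, 0.0, 0.0]
grip_width: 0.0002
grasp_force: 0.0
```

```bash
cat >> h.py <<'E'
def pr(n,p):
    f,cx,cy,P,_=K(n); q=np.linalg.inv(P)@np.r_[p,1]; return cx+f*q[0]/-q[2],cy-f*q[1]/-q[2]
E
python3 - <<'E'
from h import *
o=bot.get_obs(); print(o["eef_pos"],o["grip_width"])
out=[]
for n,(u,v) in(("side",(270,40)),("top",(360,160))):
    c=bot.camera(n)[v:v+120,u:u+120][:,:,::-1]; c=cv2.resize(c,(400,400),interpolation=cv2.INTER_CUBIC)
    a=pr(n,o["eef_pos"]); cv2.circle(c,(int((a[0]-u)*3.333),int((a[1]-v)*3.333)),4,(0,0,255),1)
    out.append(c)
cv2.imwrite("pics/5.png",np.hstack(out))
E
```

```text
[ 0.4673597  -0.34448073  0.25064134] 0.00021779527312459855
```

View pics/5.png

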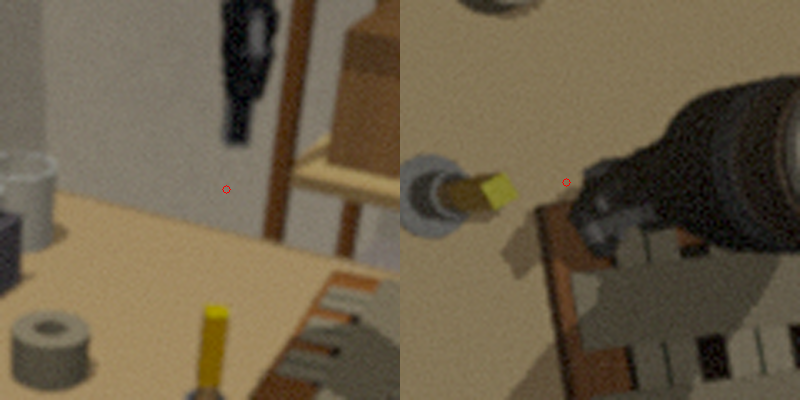

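Closed, the tips are at about (237,145) in the side half and (585,205) in the top half, both off the predicted mark. I'll triangulate.

Run:
```python
from h import *
def tri(a,b):
    A=[];B=[]
    for n,uv in(("side",a),("top",b)):
        P0=ray(n,[uv],.5)[0];P1=ray(n,[uv],0.)[0];d=(P1-P0)/np.linalg.norm(P1-P0);M=np.eye(3)-np.outer(d,d);A.append(M);B.append(M@P0)
    x=np.linalg.lstsq(np.vstack(A),np.hstack(B),rcond=None)[0]; return x.round(4),(np.array(pr("side",x))-a).round(1),(np.array(pr("top",x))-b).round(1)
print("tip",tri((341.1,83.5),(415.5,220)))
print("stick",tri((334.6,133.4),(389.5,217)))
for z in (.25,.27,.29,.3): print(z,ray("side",[(341.1,83.5)],z)[0].round(3),ray("top",[(415.5,220)],z)[0].round(3))
```

```text
tip (array([ 0.4571, -0.3342,  0.2926]), array([ 0.6, -0.1]), array([-0.5, -0.7]))
stick (array([ 0.4662, -0.3473,  0.1421]), array([-0.2,  0. ]), array([0.1, 0.2]))
0.25 [ 0.5   -0.438  0.25 ] [ 0.457 -0.355  0.25 ]
0.27 [ 0.48  -0.388  0.27 ] [ 0.456 -0.346  0.27 ]
0.29 [ 0.461 -0.339  0.29 ] [ 0.456 -0.336  0.29 ]
0.3 [ 0.451 -0.315  0.3  ] [ 0.456 -0.331  0.3  ]
```

The views put the tips about 40 mm higher than reported. I'll drop 50 mm, still safe either way, and measure again.

step_arm(targets="-1 0 0 -0.1 0 0 0;-1 0 0 -0.1 0 0 0;-1 0 0 -0.1 0 0 0;-1 0 0 -0.1 0 0 0")

```text
clock: 3.5
eef_pos: [0.4673, -0.3444, 0.2009]
tool_rot: [0.966, 0.259, -0.0, -0.0]
ft_force: [-0.4, 0.2, 0.7]
grip_width: -0.0001
grasp_force: 0.0
```

Run:
```python
from h import *
o=bot.get_obs(); print(o["eef_pos"],o["joint_pos"].round(3))
out=[]
for n,(u,v) in(("side",(280,50)),("top",(370,170))):
    c=bot.camera(n)[v:v+100,u:u+100][:,:,::-1]; c=cv2.resize(c,(400,400),interpolation=cv2.INTER_CUBIC)
    a=pr(n,o["eef_pos"]); cv2.circle(c,(int((a[0]-u)*4),int((a[1]-v)*4)),4,(0,0,255),1)
    out.append(c)
cv2.imwrite("pics/6.png",np.hstack(out))
```

```text
[ 0.46728607 -0.34435904  0.2009452 ] [-0.635  0.401  0.251  1.421  0.     1.983]
```

View pics/6.png

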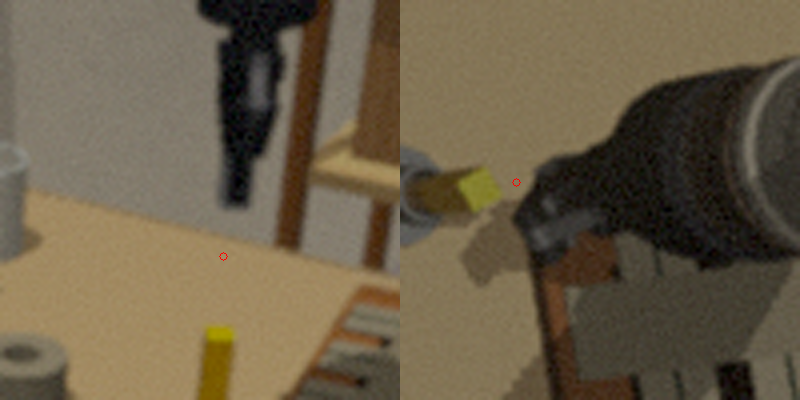

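The tips are now at (233,207) in the side half and (522,215) in the top half, still above the marked prediction.

```bash
cat >> h.py <<'E'
def tri(a,b):
    A=[];B=[]
    for n,uv in(("side",a),("top",b)):
        P0=ray(n,[uv],.5)[0];P1=ray(n,[uv],0.)[0];d=(P1-P0)/np.linalg.norm(P1-P0);M=np.eye(3)-np.outer(d,d);A.append(M);B.append(M@P0)
    x=np.linalg.lstsq(np.vstack(A),np.hstack(B),rcond=None)[0]; return x.round(4),(np.array(pr("side",x))-a).round(1)
E
python3 - <<'E'
from h import *
print(tri((338.4,101.7),(400.6,223.9)))
t0=cv2.imread("pics/top0.png"); s0=cv2.imread("pics/side0.png")
print("start tcp predicted", pr("side",(.2216,.4475,.1924)),pr("top",(.2216,.4475,.1924)))
ims={n:bot.camera(n) for n in("side","top")}
for n,(u0,u1,v0,v1) in(("side",(320,350,60,130)),("top",(385,440,195,240))):
    g=ims[n][v0:v1,u0:u1].max(2); r,c=np.where(g<60)
    print(n,"bottom",[(v0+k,(u0+c[r==k]).min(),(u0+c[r==k]).max()) for k in sorted(set(r))[-6:]],"left",[(u0+k,v0+r[c==k].min(),v0+r[c==k].max()) for k in sorted(set(c))[:8]])
E
```

```text
(array([ 0.4524, -0.3241,  0.248 ]), array([ 1.4, -0.2]))
start tcp predicted (np.float64(244.36240668813184), np.float64(399.1691723141696)) (np.float64(8.61312372348499), np.float64(340.06285500697606))
side bottom [(np.int64(95), np.int64(337), np.int64(341)), (np.int64(96), np.int64(336), np.int64(341)), (np.int64(97), np.int64(336), np.int64(341)), (np.int64(98), np.int64(336), np.int64(341)), (np.int64(99), np.int64(336), np.int64(341)), (np.int64(100), np.int64(340), np.int64(340))] left [(np.int64(335), np.int64(60), np.int64(84)), (np.int64(336), np.int64(60), np.int64(99)), (np.int64(337), np.int64(60), np.int64(99)), (np.int64(338), np.int64(60), np.int64(99)), (np.int64(339), np.int64(60), np.int64(99)), (np.int64(340), np.int64(60), np.int64(100)), (np.int64(341), np.int64(60), np.int64(99)), (np.int64(342), np.int64(60), np.int64(93))]
top bottom [(np.int64(234), np.int64(402), np.int64(434)), (np.int64(235), np.int64(402), np.int64(434)), (np.int64(236), np.int64(403), np.int64(434)), (np.int64(237), np.int64(403), np.int64(435)), (np.int64(238), np.int64(403), np.int64(435)), (np.int64(239), np.int64(404), np.int64(434))] left [(np.int64(399), np.int64(223), np.int64(225)), (np.int64(400), np.int64(221), np.int64(227)), (np.int64(401), np.int64(220), np.int64(229)), (np.int64(402), np.int64(218), np.int64(235)), (np.int64(403), np.int64(216), np.int64(238)), (np.int64(404), np.int64(214), np.int64(239)), (np.int64(405), np.int64(212), np.int64(239)), (np.int64(406), np.int64(212), np.int64(236))]
```

Run:
```python
from h import *
d=np.array([np.cos(1.111),np.sin(1.111),0])*.05; t=np.array([.2216,.4475,.205])
for z in(0,.02,.04,.06): print(z,[np.round(pr("side",t+s*d+[0,0,z])) .tolist() for s in(-1,1)])
s0=cv2.imread("pics/side0.png")[270:384,160:330]; s1=bot.camera("side")[40:140,290:390][:,:,::-1]
cv2.imwrite("pics/7.png",np.hstack([cv2.resize(s0,(400,268)),cv2.resize(s1,(268,268))]))
print(K("side")[3].round(4).tolist())
```

```text
0 [[279.0, 375.0], [207.0, 414.0]]
0.02 [[280.0, 365.0], [206.0, 404.0]]
0.04 [[280.0, 355.0], [204.0, 394.0]]
0.06 [[281.0, 345.0], [203.0, 384.0]]
[[-0.8249, 0.3125, -0.4711, 0.0481], [-0.5653, -0.4695, 0.6783, 0.69], [-0.0093, 0.8258, 0.5639, 0.7087], [0.0, 0.0, 0.0, 1.0]]
```

View pics/7.png

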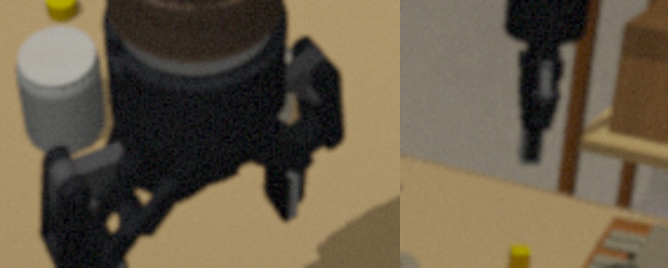

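Several finger features may be hidden or misjudged in the views. An open straddle of the stick is safe down to a reported z of about 0.085 either way, so I'll compare the two directly there.

step_arm(targets="1 0 0 0 0 0 0;1 0 0 0 0 0 0;1 0 0 0 0 0 0;1 0 0 0 0 0 0;1 0 0 0 0 0 0;1 0 0 0 0 0 0;1 0 0 0 0 0 0;1 0 0 -0.1 0 0 0;1 0 0 -0.1 0 0 0;1 0 0 -0.1 0 0 0")

```text
clock: 4.58
eef_pos: [0.4648, -0.3425, 0.1471]
tool_rot: [0.966, 0.259, -0.003, -0.003]
ft_force: [-0.9, -0.1, -0.3]
grip_width: 0.0855
grasp_force: 0.0
```

step_arm(targets="1 0 0 -0.05 0 0 0;1 0 0 -0.08 0 0 0;1 0 0 -0.11 0 0 0;1 0 0 -0.11 0 0 0;1 0 0 -0.11 0 0 0")

```text
clock: 5.0
eef_pos: [0.4675, -0.3445, 0.0964]
tool_rot: [0.966, 0.259, -0.0, -0.0]
ft_force: [0.4, 0.1, 0.4]
grip_width: 0.0856
grasp_force: 0.0
```

Run:
```python
from h import *
o=bot.get_obs(); print(o["eef_pos"],o["ft_force"])
out=[]
for n,(u,v) in(("side",(290,80)),("top",(340,165))):
    c=bot.camera(n)[v:v+100,u:u+100][:,:,::-1]; c=cv2.resize(c,(400,400),interpolation=cv2.INTER_CUBIC)
    a=pr(n,o["eef_pos"]); cv2.circle(c,(int((a[0]-u)*4),int((a[1]-v)*4)),4,(0,0,255),1)
    out.append(c)
cv2.imwrite("pics/8.png",np.hstack(out))
```

```text
[ 0.46754047 -0.34452592  0.09644192] [0.387585   0.10846481 0.39892419]
```

View pics/8.png

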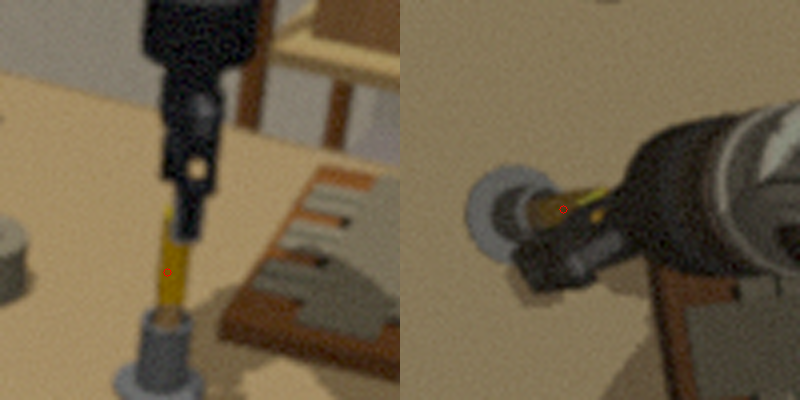

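The near finger's tip is at (188,240), beside the stick whose top is at (170,205). The fingers do straddle it, but only near its top.

Run:
```python
from h import *
print("seen",290+188/4,80+240/4)
for w in(.043,.055):
  for z in(.1,.11,.12,.13,.14,.15): print(w,z,np.round(pr("side",(.4675-.5*w,-.3445+.866*w,z)),1))
```

```text
seen 337.0 140.0
0.043 0.1 [333.4 154.7]
0.043 0.11 [333.7 151.5]
0.043 0.12 [334.1 148.3]
0.043 0.13 [334.5 145. ]
0.043 0.14 [334.9 141.8]
0.043 0.15 [335.3 138.5]
0.055 0.1 [333.7 156.9]
0.055 0.11 [334.1 153.7]
0.055 0.12 [334.5 150.5]
0.055 0.13 [334.9 147.2]
0.055 0.14 [335.3 143.9]
0.055 0.15 [335.7 140.6]
```

The visible fingertips really are about 36 mm above the reported z, and x and y agree. I'll go down slowly while watching the force.

step_arm(targets="1 0 0 -0.02 0 0 0;1 0 0 -0.03 0 0 0;1 0 0 -0.04 0 0 0;1 0 0 -0.05 0 0 0;1 0 0 -0.05 0 0 0")

```text
clock: 5.52
eef_pos: [0.4665, -0.3438, 0.0692]
tool_rot: [0.966, 0.259, -0.001, -0.001]
ft_force: [-0.6, 0.1, -0.9]
grip_width: 0.0853
grasp_force: 0.0
```

step_arm(targets="1 0 0 -0.01 0 0 0;1 0 0 -0.02 0 0 0;1 0 0 -0.03 0 0 0;1 0 0 -0.03 0 0 0;1 0 0 -0.03 0 0 0")

```text
clock: 5.93
eef_pos: [0.467, -0.3442, 0.0551]
tool_rot: [0.966, 0.259, -0.0, -0.0]
ft_force: [-0.5, 0.4, 0.4]
grip_width: 0.0855
grasp_force: 0.0
```

Run:
```python
from h import *
o=bot.get_obs(); print(o["eef_pos"],o["ft_force"],o["tau"].round(2),o["clock"])
out=[]
for n,(u,v) in(("side",(290,80)),("top",(340,165))):
    c=bot.camera(n)[v:v+100,u:u+100][:,:,::-1]; out.append(cv2.resize(c,(400,400),interpolation=cv2.INTER_CUBIC))
cv2.imwrite("pics/9.png",np.hstack(out))
```

```text
[ 0.46699937 -0.34417918  0.05514452] [-0.45386785  0.37854368  0.4147275 ] [-0.000e+00 -4.631e+01  2.282e+01 -2.000e-02  0.000e+00  0.000e+00] 5.9333
```

No contact at a reported 0.055, so the offset is confirmed. My picture allowance is used up, so from here I'll measure by masks only. Closing on the grip now.

step_arm(targets="-1 0 0 0 0 0 0;-1 0 0 0 0 0 0;-1 0 0 0 0 0 0;-1 0 0 0 0 0 0;-1 0 0 0 0 0 0;-1 0 0 0 0 0 0;-1 0 0 0 0 0 0;-1 0 0 0 0 0 0")

```text
clock: 6.7
eef_pos: [0.4674, -0.3444, 0.0558]
tool_rot: [0.966, 0.259, 0.0, 0.0]
ft_force: [-0.4, 0.1, 0.7]
grip_width: 0.019
grasp_force: 58.4
```

step_arm(targets="-1 0 0 0.03 0 0 0;-1 0 0 0.08 0 0 0;-1 0 0 0.13 0 0 0;-1 0 0 0.19 0 0 0;-1 0 0 0.25 0 0 0;-1 0 0 0.25 0 0 0;-1 0 0 0.25 0 0 0")

```text
clock: 7.28
eef_pos: [0.4686, -0.3454, 0.1829]
tool_rot: [0.966, 0.259, 0.002, 0.002]
ft_force: [-0.5, -0.5, -1.3]
grip_width: 0.0192
grasp_force: 59.1
```

step_arm(targets="-1 0.02 0.06 0 0 0 0;-1 0.04 0.14 0 0 0 0;-1 0.06 0.22 0 0 0 0;-1 0.08 0.30 0 0 0 0;-1 0.1 0.38 0 0 0 0;-1 0.12 0.46 0 0 0 0;-1 0.15 0.54 0 0 0 0;-1 0.17 0.62 0 0 0 0;-1 0.19 0.7 0 0 0 0;-1 0.202 0.76 0 0 0 0")

```text
clock: 8.12
eef_pos: [0.5678, 0.0388, 0.1786]
tool_rot: [0.966, 0.26, -0.001, -0.001]
ft_force: [-0.5, 0.7, -1.2]
grip_width: 0.0196
grasp_force: 58.9
```

step_arm(targets="-1 0 0 0 0 0 0;-1 0 0 0 0 0 0;-1 0 0 0 0 0 0")

```text
clock: 8.37
eef_pos: [0.5673, 0.0354, 0.1791]
tool_rot: [0.966, 0.259, -0.002, -0.0]
ft_force: [0.7, 0.5, 0.5]
grip_width: 0.019
grasp_force: 59.0
```

Run:
```python
from h import *
o=bot.get_obs(); print(o["eef_pos"],o["ft_force"],o["grip_width"],o["clock"])
s=bot.camera("side"); t=bot.camera("top")
e=o["eef_pos"]
for dz in(-.049,.023,.037): print("pred",dz,np.round(pr("side",e+[0,0,dz]),1),np.round(pr("top",e+[0,0,dz]),1))
y=[b for b in blobs(mask(s,20,33,130),5) if 150<b[0][0]<330]; print("yellow",y)
# dowel (brownish) columns per row beneath yellow
u,v=map(int,pr("side",e+[0,0,-.02]))
hsv=cv2.cvtColor(s,cv2.COLOR_RGB2HSV)
for r in range(v-20,v+28,3): print(r,u,[tuple(int(q) for q in hsv[r,c]) for c in range(u-10,u+11,3)])
```

```text
[0.56732472 0.03537061 0.17908988] [0.73839024 0.51239453 0.45855846] 0.019047174770530594 8.3667
pred -0.049 [222.4 191. ] [222.8 173.3]
pred 0.023 [221.2 164.3] [220.2 167.9]
pred 0.037 [220.9 158.8] [219.7 166.8]
yellow [([201.3, 155.4], 195, [187, 147, 29, 17]), ([222.2, 165.0], 46, [218, 162, 10, 7]), ([185.9, 271.1], 189, [179, 264, 15, 16])]
160 221 [(19, 103, 158), (19, 58, 119), (25, 29, 52), (8, 41, 25), (165, 23, 45), (22, 161, 76), (21, 27, 67)]
163 221 [(8, 11, 90), (60, 8, 92), (17, 66, 96), (19, 164, 98), (21, 148, 95), (21, 202, 91), (23, 15, 68)]
166 221 [(45, 11, 91), (15, 6, 79), (19, 129, 83), (22, 255, 102), (23, 255, 106), (21, 190, 98), (18, 110, 135)]
169 221 [(38, 15, 66), (12, 18, 70), (17, 34, 67), (17, 138, 83), (15, 127, 90), (18, 124, 101), (20, 104, 166)]
172 221 [(0, 8, 66), (26, 25, 72), (18, 94, 125), (18, 136, 88), (18, 133, 92), (17, 112, 105), (20, 102, 165)]
175 221 [(19, 85, 120), (19, 104, 162), (19, 102, 162), (17, 137, 104), (18, 133, 94), (18, 135, 96), (19, 68, 169)]
178 221 [(19, 103, 164), (21, 107, 165), (20, 98, 162), (19, 146, 98), (17
[... 393 characters left out ...]
]
190 221 [(9, 19, 96), (15, 15, 101), (18, 31, 108), (17, 120, 100), (17, 137, 104), (19, 141, 85), (11, 25, 113)]
193 221 [(18, 33, 101), (17, 33, 107), (16, 35, 109), (17, 73, 105), (17, 124, 99), (17, 73, 98), (24, 33, 109)]
196 221 [(10, 23, 98), (6, 24, 105), (16, 30, 109), (15, 24, 105), (13, 28, 110), (20, 27, 113), (11, 25, 114)]
199 221 [(15, 36, 99), (21, 33, 100), (15, 15, 105), (128, 34, 114), (124, 31, 114), (21, 32, 111), (33, 24, 106)]
202 221 [(15, 30, 101), (9, 17, 103), (109, 196, 146), (105, 248, 151), (105, 247, 152), (110, 136, 144), (17, 42, 116)]
205 221 [(16, 72, 114), (118, 43, 102), (108, 217, 147), (107, 212, 155), (108, 206, 155), (111, 156, 119), (16, 105, 136)]
```

The foot mask matches the prediction within a pixel: the foot's height is the reported z minus 0.049. Next I lower into the middle and start the stir.

step_arm(targets="-1 0 0 -0.03 0 0 0;-1 0 0 -0.06 0 0 0;-1 0 0 -0.09 0 0 0;-1 0 0 -0.11 0 0 0;-1 0 0 -0.13 0 0 0;-1 0 0 -0.148 0 0 0;-1 0 0 -0.148 0 0 0;-1 0 0 -0.148 0 0 0")

```text
clock: 9.13
eef_pos: [0.5681, 0.0353, 0.1064]
tool_rot: [0.966, 0.259, -0.0, -0.0]
ft_force: [-0.3, 1.4, -0.1]
grip_width: 0.0198
grasp_force: 59.0
```

step_arm(targets="-1 0.002 -0.010 0 0 0 0;-1 0.006 -0.020 0 0 0 0;-1 0.014 -0.028 0 0 0 0;-1 0.024 -0.032 0 0 0 0;-1 0.034 -0.034 0 0 0 0;-1 0.044 -0.032 0 0 0 0;-1 0.054 -0.028 0 0 0 0;-1 0.062 -0.020 0 0 0 0;-1 0.066 -0.010 0 0 0 0;-1 0.068 0 0 0 0 0")

```text
clock: 9.97
eef_pos: [0.5985, 0.0363, 0.1048]
tool_rot: [0.966, 0.259, -0.005, -0.001]
ft_force: [-5.1, -3.9, 0.4]
grip_width: 0.0192
grasp_force: 59.6
```

step_arm(targets="-1 -0.001 0.012 0 0 0 0;-1 -0.004 0.023 0 0 0 0;-1 -0.009 0.034 0 0 0 0;-1 -0.016 0.044 0 0 0 0;-1 -0.024 0.052 0 0 0 0;-1 -0.034 0.059 0 0 0 0;-1 -0.045 0.064 0 0 0 0;-1 -0.056 0.067 0 0 0 0;-1 -0.068 0.068 0 0 0 0")

```text
clock: 10.72
eef_pos: [0.5715, 0.0618, 0.1074]
tool_rot: [0.966, 0.257, 0.001, 0.009]
ft_force: [2.7, -17.8, -0.8]
grip_width: 0.0195
grasp_force: 61.5
```

step_arm(targets="-1 -0.012 -0.001 0 0 0 0;-1 -0.023 -0.004 0 0 0 0;-1 -0.034 -0.009 0 0 0 0;-1 -0.044 -0.016 0 0 0 0;-1 -0.052 -0.024 0 0 0 0;-1 -0.059 -0.034 0 0 0 0;-1 -0.064 -0.045 0 0 0 0;-1 -0.067 -0.056 0 0 0 0;-1 -0.068 -0.068 0 0 0 0")

```text
clock: 11.47
eef_pos: [0.5408, 0.0351, 0.1096]
tool_rot: [0.966, 0.259, 0.006, 0.002]
ft_force: [5.1, -2.1, 2.3]
grip_width: 0.0189
grasp_force: 59.9
```

step_arm(targets="-1 0.001 -0.012 0 0 0 0;-1 0.004 -0.023 0 0 0 0;-1 0.009 -0.034 0 0 0 0;-1 0.016 -0.044 0 0 0 0;-1 0.024 -0.052 0 0 0 0;-1 0.034 -0.059 0 0 0 0;-1 0.045 -0.064 0 0 0 0;-1 0.056 -0.067 0 0 0 0;-1 0.068 -0.068 0 0 0 0")

```text
clock: 12.22
eef_pos: [0.5664, 0.0082, 0.1067]
tool_rot: [0.965, 0.261, -0.0, -0.008]
ft_force: [-3.4, 15.1, 5.6]
grip_width: 0.0193
grasp_force: 61.4
```

step_arm(targets="-1 0.012 0.001 0 0 0 0;-1 0.023 0.004 0 0 0 0;-1 0.034 0.009 0 0 0 0;-1 0.044 0.016 0 0 0 0;-1 0.052 0.024 0 0 0 0;-1 0.059 0.034 0 0 0 0;-1 0.064 0.045 0 0 0 0;-1 0.067 0.056 0 0 0 0;-1 0.068 0.068 0 0 0 0")

```text
clock: 12.97
eef_pos: [0.5961, 0.0362, 0.1035]
tool_rot: [0.966, 0.259, -0.007, -0.002]
ft_force: [-5.8, 1.2, -0.1]
grip_width: 0.0194
grasp_force: 60.7
```

```bash
cat > beads.py <<'E'
from h import *
def go():
    im=cv2.medianBlur(bot.camera("top"),3); o=bot.get_obs(); print(o["clock"],o["eef_pos"].round(4))
    hsv=cv2.cvtColor(im,cv2.COLOR_RGB2HSV)
    a=pr("top",(.568,.0352,.072)); tm=np.zeros(im.shape[:2],np.uint8); cv2.circle(tm,(round(a[0]),round(a[1])),27,255,-1)
    for n,lo,hi in(("red",(0,150,80),(8,255,255)),("green",(45,100,40),(80,255,255)),("blue",(100,120,60),(125,255,255)),("wood",(9,90,90),(22,255,255))):
        for c,ar,bb in blobs(cv2.inRange(hsv,lo,hi)&tm,15):
            p=ray("top",[c],.072)[0]-[.568,.0352,0]; print(n,ar,bb[2:],hsv[int(c[1]),int(c[0])].tolist(),"rel mm",(p[:2]*1000).round(0).tolist(),"ang",round(np.degrees(np.arctan2(p[1],p[0]))),"r",round(np.linalg.norm(p[:2])*1000))
go()
E
python3 - <<'E'
exec(open("beads.py").read().replace("bot.camera(\"top\")","(cv2.imread('pics/top0.png')[:,:,::-1].copy())"))
E
python3 beads.py
```

```text
12.9667 [0.5961 0.0362 0.1035]
red 93 [12, 10] [3, 172, 126] rel mm [8.0, 35.0] ang 77 r 36
green 97 [11, 11] [63, 125, 110] rel mm [-33.0, -8.0] ang -166 r 34
blue 94 [11, 11] [109, 158, 124] rel mm [25.0, -23.0] ang -43 r 34
wood 102 [11, 12] [17, 118, 125] rel mm [37.0, 12.0] ang 18 r 39
wood 100 [11, 12] [17, 113, 124] rel mm [-6.0, -36.0] ang -100 r 36
wood 96 [11, 11] [14, 144, 106] rel mm [-25.0, 26.0] ang 134 r 36
13.0167 [0.5967 0.0375 0.1037]
```

step_arm(targets="-1 -0.001 0.012 0 0 0 0;-1 -0.004 0.023 0 0 0 0;-1 -0.009 0.034 0 0 0 0;-1 -0.016 0.044 0 0 0 0;-1 -0.024 0.052 0 0 0 0;-1 -0.034 0.059 0 0 0 0;-1 -0.045 0.064 0 0 0 0;-1 -0.056 0.067 0 0 0 0;-1 -0.068 0.068 0 0 0 0")

```text
clock: 13.77
eef_pos: [0.5736, 0.0616, 0.109]
tool_rot: [0.966, 0.257, 0.003, 0.01]
ft_force: [6.4, -19.5, 2.0]
grip_width: 0.0193
grasp_force: 62.8
```

step_arm(targets="-1 -0.012 -0.001 0 0 0 0;-1 -0.023 -0.004 0 0 0 0;-1 -0.034 -0.009 0 0 0 0;-1 -0.044 -0.016 0 0 0 0;-1 -0.052 -0.024 0 0 0 0;-1 -0.059 -0.034 0 0 0 0;-1 -0.064 -0.045 0 0 0 0;-1 -0.067 -0.056 0 0 0 0;-1 -0.067 -0.056 0 0 0 0")

```text
clock: 14.52
eef_pos: [0.54, 0.0412, 0.1092]
tool_rot: [0.966, 0.258, 0.006, 0.001]
ft_force: [5.6, -0.1, -0.1]
grip_width: 0.0194
grasp_force: 60.8
```

step_arm(targets="-1 0.02 0 0 0 0 0;-1 0.02 0 0.03 0 0 0;-1 0.02 0 0.08 0 0 0;-1 0.02 0 0.13 0 0 0;-1 0.02 0 0.148 0 0 0;-1 0.02 -0.06 0.148 0 0 0;-1 0.02 -0.14 0.148 0 0 0;-1 0.02 -0.22 0.148 0 0 0;-1 0.02 -0.3 0.148 0 0 0;-1 0.02 -0.3 0.148 0 0 0")

```text
clock: 15.35
eef_pos: [0.5449, -0.1151, 0.1803]
tool_rot: [0.967, 0.255, -0.0, 0.002]
ft_force: [1.0, 0.9, -1.0]
grip_width: 0.0194
grasp_force: 60.7
```

```bash
python3 beads.py
```

```text
15.4 [ 0.5448 -0.112   0.1802]
red 94 [11, 12] [3, 169, 124] rel mm [-15.0, 41.0] ang 110 r 43
green 85 [11, 11] [63, 124, 109] rel mm [-29.0, -28.0] ang -137 r 40
blue 104 [13, 11] [109, 156, 119] rel mm [43.0, -7.0] ang -10 r 44
wood 79 [10, 11] [17, 113, 122] rel mm [25.0, 34.0] ang 53 r 42
wood 94 [10, 11] [17, 114, 123] rel mm [7.0, -42.0] ang -81 r 43
wood 83 [11, 9] [14, 149, 101] rel mm [-41.0, 1.0] ang 179 r 41
```

The beads have moved 14–25 mm, which isn't enough for all of them. I'll go in again at a gap (−45°) with a larger radius and sweep 180° more.

step_arm(targets="-1 0.01 0.07 0 0 0 0;-1 0.03 0.15 0 0 0 0;-1 0.04 0.23 0 0 0 0;-1 0.047 0.288 0 0 0 0;-1 0.047 0.288 0 0 0 0;-1 0.047 0.288 -0.04 0 0 0;-1 0.047 0.288 -0.08 0 0 0;-1 0.047 0.288 -0.12 0 0 0;-1 0.047 0.288 -0.148 0 0 0;-1 0.047 0.288 -0.148 0 0 0")

```text
clock: 16.23
eef_pos: [0.5656, 0.0363, 0.103]
tool_rot: [0.966, 0.259, -0.003, -0.001]
ft_force: [-0.2, -0.2, -0.9]
grip_width: 0.0192
grasp_force: 60.8
```

step_arm(targets="-1 0.01 -0.01 0 0 0 0;-1 0.02 -0.02 0 0 0 0;-1 0.03 -0.03 0 0 0 0;-1 0.04 -0.04 0 0 0 0;-1 0.05 -0.05 0 0 0 0;-1 0.057 -0.057 0 0 0 0;-1 0.057 -0.057 0 0 0 0")

```text
clock: 16.82
eef_pos: [0.5899, 0.0121, 0.1055]
tool_rot: [0.966, 0.26, -0.006, -0.008]
ft_force: [-13.1, 12.1, 2.8]
grip_width: 0.0193
grasp_force: 64.5
```

step_arm(targets="-1 0.009 0.011 0 0 0 0;-1 0.016 0.023 0 0 0 0;-1 0.02 0.036 0 0 0 0;-1 0.023 0.05 0 0 0 0;-1 0.023 0.064 0 0 0 0;-1 0.02 0.078 0 0 0 0;-1 0.016 0.091 0 0 0 0;-1 0.009 0.103 0 0 0 0;-1 0 0.114 0 0 0 0")

```text
clock: 17.57
eef_pos: [0.5979, 0.0624, 0.1074]
tool_rot: [0.966, 0.258, 0.001, 0.002]
ft_force: [-2.4, -9.8, 1.1]
grip_width: 0.0196
grasp_force: 61.3
```

step_arm(targets="-1 -0.011 0.009 0 0 0 0;-1 -0.023 0.016 0 0 0 0;-1 -0.036 0.02 0 0 0 0;-1 -0.05 0.023 0 0 0 0;-1 -0.064 0.023 0 0 0 0;-1 -0.078 0.02 0 0 0 0;-1 -0.091 0.016 0 0 0 0;-1 -0.103 0.009 0 0 0 0;-1 -0.114 0 0 0 0 0")

```text
clock: 18.32
eef_pos: [0.5527, 0.058, 0.1123]
tool_rot: [0.966, 0.257, 0.012, 0.009]
ft_force: [13.8, -10.9, 0.8]
grip_width: 0.0192
grasp_force: 70.2
```

step_arm(targets="-1 0.02 -0.02 0 0 0 0;-1 0.02 -0.02 0.03 0 0 0;-1 0.02 -0.02 0.08 0 0 0;-1 0.02 -0.02 0.13 0 0 0;-1 0.02 -0.02 0.148 0 0 0;-1 0.02 -0.1 0.148 0 0 0;-1 0.02 -0.18 0.148 0 0 0;-1 0.02 -0.26 0.148 0 0 0;-1 0.02 -0.34 0.148 0 0 0;-1 0.02 -0.36 0.148 0 0 0")

```text
clock: 19.15
eef_pos: [0.5506, -0.1211, 0.1809]
tool_rot: [0.967, 0.256, 0.001, 0.002]
ft_force: [0.6, 0.1, -0.6]
grip_width: 0.0191
grasp_force: 61.3
```

```bash
python3 beads.py
```

```text
19.2 [ 0.5506 -0.1207  0.1807]
red 92 [11, 11] [3, 176, 123] rel mm [-21.0, 38.0] ang 119 r 43
green 90 [11, 11] [63, 126, 105] rel mm [-30.0, -28.0] ang -137 r 41
blue 95 [12, 11] [110, 151, 120] rel mm [41.0, 16.0] ang 21 r 44
wood 81 [10, 11] [17, 116, 123] rel mm [13.0, 39.0] ang 71 r 42
wood 89 [10, 11] [18, 109, 124] rel mm [4.0, -42.0] ang -84 r 43
wood 94 [11, 11] [12, 146, 98] rel mm [-30.0, 2.0] ang 176 r 30
```

Most beads have shifted, but green (20 mm), one pale bead (12 mm) and brown (24 mm) are short. The stick is slipping past the beads, so I'll check it for tilt in the grip.

```bash
cat > tilt.py <<'E'
from h import *
o=bot.get_obs(); e=o["eef_pos"]; print(e.round(4),o["clock"])
for n in("side","top"):
    hsv=cv2.cvtColor(cv2.medianBlur(bot.camera(n),3),cv2.COLOR_RGB2HSV)
    print(n,"pred foot",np.round(pr(n,e+[0,0,-.049]),1),"pred dowel top",np.round(pr(n,e+[0,0,.023]),1))
    u,v=map(int,pr(n,e+[0,0,-.015])); m=cv2.inRange(hsv,(10,112,40),(26,255,118)); w=np.zeros_like(m); cv2.circle(w,(u,v),26,255,-1)
    for b in blobs(m&w,15):
        print(b)
    if n=="side":
        for r in range(v-12,v+22,3):
            c=np.where((m&w)[r])[0]; print(r,(c.min(),c.max(),len(c)) if len(c) else None)
E
python3 tilt.py
```

```text
[ 0.5506 -0.1207  0.1807] 19.2
side pred foot [264.8 163.2] pred dowel top [265.3 137.9]
([268.4, 149.7], 210, [264, 135, 9, 30])
139 (np.int64(265), np.int64(271), 7)
142 (np.int64(265), np.int64(272), 8)
145 (np.int64(265), np.int64(271), 7)
148 (np.int64(265), np.int64(271), 7)
151 (np.int64(265), np.int64(272), 8)
154 (np.int64(265), np.int64(272), 8)
157 (np.int64(266), np.int64(272), 7)
160 (np.int64(266), np.int64(272), 7)
163 (np.int64(266), np.int64(272), 7)
166 None
169 None
172 None
top pred foot [290.1 180.7] pred dowel top [294.  176.1]
([280.1, 161.2], 47, [277, 154, 7, 14])
```

The stick is upright but has slid about 7 mm sideways along the pads, so my sweep radius was too small on one side. I'll compensate for that, drop into the wide gap at −31° and sweep at a true 42 mm radius.

step_arm(targets="-1 0.03 0.07 0 0 0 0;-1 0.07 0.15 0 0 0 0;-1 0.1 0.22 0 0 0 0;-1 0.116 0.272 0 0 0 0;-1 0.116 0.272 0 0 0 0;-1 0.116 0.272 0 0 0 0;-1 0.116 0.272 -0.05 0 0 0;-1 0.116 0.272 -0.1 0 0 0;-1 0.116 0.272 -0.148 0 0 0;-1 0.116 0.272 -0.148 0 0 0")

```text
clock: 20.13
eef_pos: [0.6047, 0.0197, 0.1026]
tool_rot: [0.966, 0.259, -0.003, -0.001]
ft_force: [-0.7, -0.8, -0.2]
grip_width: 0.0194
grasp_force: 61.3
```

step_arm(targets="-1 0.014 0.01 0 0 0 0;-1 0.018 0.027 0 0 0 0;-1 0.019 0.045 0 0 0 0;-1 0.016 0.062 0 0 0 0;-1 0.009 0.078 0 0 0 0;-1 -0.001 0.093 0 0 0 0;-1 -0.013 0.105 0 0 0 0;-1 -0.028 0.114 0 0 0 0;-1 -0.045 0.12 0 0 0 0")

```text
clock: 20.88
eef_pos: [0.587, 0.0723, 0.1081]
tool_rot: [0.966, 0.257, 0.0, 0.009]
ft_force: [-0.9, -10.5, 1.3]
grip_width: 0.0193
grasp_force: 62.5
```

step_arm(targets="-1 -0.009 0.002 0 0 0 0;-1 -0.017 0.002 0 0 0 0;-1 -0.026 0.002 0 0 0 0;-1 -0.035 0.001 0 0 0 0;-1 -0.044 -0.001 0 0 0 0;-1 -0.052 -0.003 0 0 0 0;-1 -0.06 -0.007 0 0 0 0;-1 -0.067 -0.012 0 0 0 0;-1 -0.067 -0.012 0 0 0 0")

```text
clock: 21.63
eef_pos: [0.564, 0.0662, 0.1126]
tool_rot: [0.966, 0.256, 0.011, 0.012]
ft_force: [17.1, -18.6, 1.5]
grip_width: 0.0193
grasp_force: 87.9
```

step_arm(targets="-1 0.01 -0.03 0 0 0 0;-1 0.01 -0.03 0.03 0 0 0;-1 0.01 -0.03 0.08 0 0 0;-1 0.01 -0.03 0.13 0 0 0;-1 0.01 -0.03 0.148 0 0 0;-1 0.01 -0.11 0.148 0 0 0;-1 0.01 -0.19 0.148 0 0 0;-1 0.01 -0.27 0.148 0 0 0;-1 0.01 -0.35 0.148 0 0 0;-1 0.01 -0.38 0.148 0 0 0")

```text
clock: 22.47
eef_pos: [0.5562, -0.1194, 0.1802]
tool_rot: [0.966, 0.257, -0.0, 0.0]
ft_force: [-0.3, 0.7, 0.5]
grip_width: 0.0192
grasp_force: 61.4
```

```bash
python3 beads.py; python3 tilt.py
```

```text
22.5167 [ 0.5562 -0.1204  0.1801]
red 85 [11, 9] [2, 169, 121] rel mm [-41.0, 4.0] ang 175 r 41
green 95 [10, 12] [62, 121, 105] rel mm [-5.0, -42.0] ang -96 r 42
blue 91 [11, 11] [110, 153, 120] rel mm [2.0, 44.0] ang 87 r 44
wood 100 [12, 11] [17, 117, 122] rel mm [25.0, -37.0] ang -56 r 45
wood 103 [11, 13] [17, 116, 123] rel mm [-19.0, 23.0] ang 130 r 30
wood 95 [11, 11] [13, 145, 100] rel mm [-20.0, -16.0] ang -141 r 26
[ 0.5562 -0.1204  0.1801] 22.5167
side pred foot [262.9 162.8] pred dowel top [263.3 137.5]
([265.3, 149.3], 203, [260, 135, 10, 30])
139 (np.int64(262), np.int64(268), 7)
142 (np.int64(262), np.int64(268), 7)
145 (np.int64(262), np.int64(268), 7)
148 (np.int64(262), np.int64(268), 7)
151 (np.int64(262), np.int64(268), 7)
154 (np.int64(263), np.int64(269), 7)
157 (np.int64(263), np.int64(269), 7)
160 (np.int64(263), np.int64(269), 7)
163 (np.int64(263), np.int64(268), 6)
166 None
169 None
172 None
top pred foot [289.9 178.4] pred dowel top [293.8 173.5]
([280.0, 160.7], 39, [277, 154, 7, 14])
```

All beads have now shifted at least 31 mm and lie in the tub. Next I carry the stick back over the holder.

step_arm(targets="-1 -0.03 -0.07 0 0 0 0;-1 -0.06 -0.15 0 0 0 0;-1 -0.09 -0.23 0 0 0 0;-1 -0.12 -0.31 0 0 0 0;-1 -0.15 -0.39 0 0 0 0;-1 -0.171 -0.445 0 0 0 0;-1 -0.171 -0.445 0 0 0 0;-1 -0.171 -0.445 0 0 0 0;-1 -0.171 -0.445 0 0 0 0;-1 -0.171 -0.445 0 0 0 0")

```text
clock: 23.45
eef_pos: [0.4723, -0.3363, 0.1806]
tool_rot: [0.966, 0.26, 0.0, -0.0]
ft_force: [0.1, 0.8, -0.5]
grip_width: 0.0194
grasp_force: 61.3
```

```bash
cat > hold.py <<'E'
from h import *
s=cv2.medianBlur(bot.camera("side"),3); hsv=cv2.cvtColor(s,cv2.COLOR_RGB2HSV)
o=bot.get_obs(); print(o["eef_pos"].round(4),o["clock"],o["ft_force"].round(1))
for z in(.203,.131,.06,.03): print("pred z",z,np.round(pr("side",(.4675,-.3445,z)),1))
for r in range(100,186,4):
    row=hsv[r,310:360].astype(int)
    w=np.where((row[:,0]>9)&(row[:,0]<34)&(row[:,1]>112)&(row[:,2]<140))[0]+310   # stick
    g=np.where((row[:,1]<60)&(row[:,2]>40)&(row[:,2]<140))[0]+310   # grey tube
    print(r,"stick",(w.min(),w.max(),w.mean().round(1),len(w)) if len(w) else None,"grey",(g.min(),g.max(),g.mean().round(1),len(g)) if len(g) else None)
E
python3 hold.py
```

```text
[ 0.4723 -0.3363  0.1807] 23.5 [-0.2 -0.1 -0.7]
pred z 0.203 [335.9 113.4]
pred z 0.131 [333.2 137.2]
pred z 0.06 [330.6 159.2]
pred z 0.03 [329.6 168.1]
100 stick (np.int64(351), np.int64(355), np.float64(353.0), 5) grey (np.int64(310), np.int64(359), np.float64(330.4), 37)
104 stick (np.int64(350), np.int64(354), np.float64(352.0), 5) grey (np.int64(322), np.int64(359), np.float64(337.6), 26)
108 stick (np.int64(349), np.int64(354), np.float64(351.5), 6) grey (np.int64(332), np.int64(359), np.float64(345.6), 17)
112 stick (np.int64(331), np.int64(353), np.float64(338.1), 10) grey (np.int64(356), np.int64(359), np.float64(357.5), 4)
116 stick (np.int64(331), np.int64(338), np.float64(334.5), 8) grey None
120 stick (np.int64(331), np.int64(337), np.float64(334.0), 7) grey None
124 stick (np.int64(331), np.int64(337), np.float64(334.0), 7) grey None
128 stick (np.int64(330), np.int64(337), np.float64(333.5), 8) grey None
132 stick (np.int64(330), np.int64(336), np.float64(333.0), 7) grey None
136 stick (np.int64(330), np.int64(336), np.float64(333.0), 7) grey None
140 stick (np.int64(
[... 356 characters left out ...]
59), np.float64(352.5), 14) grey None
160 stick (np.int64(342), np.int64(359), np.float64(350.5), 18) grey (np.int64(326), np.int64(336), np.float64(331.0), 11)
164 stick (np.int64(342), np.int64(359), np.float64(350.5), 18) grey (np.int64(326), np.int64(336), np.float64(331.0), 11)
168 stick (np.int64(351), np.int64(359), np.float64(355.6), 7) grey (np.int64(325), np.int64(336), np.float64(330.5), 12)
172 stick (np.int64(350), np.int64(350), np.float64(350.0), 1) grey (np.int64(320), np.int64(338), np.float64(329.0), 19)
176 stick None grey (np.int64(319), np.int64(340), np.float64(329.5), 22)
180 stick None grey (np.int64(322), np.int64(338), np.float64(330.0), 17)
184 stick None grey None
```

step_arm(targets="-1 0.002 -0.01 0 0 0 0;-1 0.002 -0.01 0 0 0 0;-1 0.002 -0.01 0 0 0 0;-1 0.002 -0.01 0 0 0 0")

```text
clock: 23.83
eef_pos: [0.4727, -0.3431, 0.1807]
tool_rot: [0.966, 0.259, 0.0, -0.0]
ft_force: [-0.8, 0.8, -0.1]
grip_width: 0.0193
grasp_force: 61.3
```

```bash
python3 hold.py | egrep "^\[|^1[1236][0-9] "
```

```text
[ 0.4725 -0.3432  0.1807] 23.8833 [-0.4 -0.6 -1. ]
112 stick (np.int64(332), np.int64(353), np.float64(340.8), 12) grey (np.int64(357), np.int64(359), np.float64(358.0), 3)
116 stick (np.int64(332), np.int64(338), np.float64(335.0), 7) grey None
120 stick (np.int64(332), np.int64(338), np.float64(335.0), 7) grey None
124 stick (np.int64(332), np.int64(337), np.float64(334.5), 6) grey None
128 stick (np.int64(331), np.int64(337), np.float64(334.0), 7) grey None
132 stick (np.int64(331), np.int64(337), np.float64(334.0), 7) grey None
136 stick (np.int64(331), np.int64(336), np.float64(333.5), 6) grey None
160 stick (np.int64(343), np.int64(359), np.float64(351.0), 17) grey (np.int64(326), np.int64(337), np.float64(331.5), 12)
164 stick (np.int64(344), np.int64(359), np.float64(351.5), 16) grey (np.int64(326), np.int64(336), np.float64(331.0), 11)
168 stick (np.int64(353), np.int64(359), np.float64(356.0), 7) grey (np.int64(325), np.int64(336), np.float64(330.5), 12)
```

step_arm(targets="-1 -0.001 0.002 -0.03 0 0 0;-1 -0.001 0.002 -0.06 0 0 0;-1 -0.001 0.002 -0.09 0 0 0;-1 -0.001 0.002 -0.12 0 0 0;-1 -0.001 0.002 -0.14 0 0 0;-1 -0.001 0.002 -0.16 0 0 0;-1 -0.001 0.002 -0.17 0 0 0;-1 -0.001 0.002 -0.17 0 0 0")

```text
clock: 24.55
eef_pos: [0.4712, -0.342, 0.0945]
tool_rot: [0.966, 0.259, -0.001, -0.001]
ft_force: [0.1, 0.4, 0.3]
grip_width: 0.0191
grasp_force: 61.3
```

Foot at about 45 mm, inside the tube with no force. I'll finish lowering and release.

step_arm(targets="-1 0 0 -0.02 0 0 0;-1 0 0 -0.04 0 0 0;-1 0 0 -0.055 0 0 0;-1 0 0 -0.068 0 0 0;-1 0 0 -0.076 0 0 0;-1 0 0 -0.076 0 0 0;-1 0 0 -0.076 0 0 0")

```text
clock: 25.13
eef_pos: [0.4718, -0.3424, 0.0575]
tool_rot: [0.966, 0.259, -0.0, -0.0]
ft_force: [-0.4, -0.4, 0.2]
grip_width: 0.0197
grasp_force: 61.3
```

step_arm(targets="1 0 0 0 0 0 0;1 0 0 0 0 0 0;1 0 0 0 0 0 0;1 0 0 0 0 0 0;1 0 0 0 0 0 0;1 0 0 0 0 0 0;1 0 0 0 0 0 0;1 0 0 0 0 0 0")

```text
clock: 25.8
eef_pos: [0.4718, -0.3424, 0.0577]
tool_rot: [0.966, 0.259, 0.0, 0.0]
ft_force: [0.8, 0.0, -0.4]
grip_width: 0.0852
grasp_force: 0.0
```

step_arm(targets="1 0 0 0.03 0 0 0;1 0 0 0.06 0 0 0;1 0 0 0.1 0 0 0;1 0 0 0.15 0 0 0;1 0 0 0.21 0 0 0;1 0 0 0.27 0 0 0;1 0 0 0.27 0 0 0;1 0 0 0.27 0 0 0")

```text
clock: 26.47
eef_pos: [0.4732, -0.3434, 0.1952]
tool_rot: [0.966, 0.259, 0.002, 0.002]
ft_force: [0.2, -0.3, 0.2]
grip_width: 0.0851
grasp_force: 0.0
```

```bash
python3 hold.py | egrep "^\[|^1[3456][0-9] "
python3 - <<'E'
from h import *
t=cv2.medianBlur(bot.camera("top"),3)
print([b for b in blobs(mask(t,20,34,110),8) if 350<b[0][0]<430 and 180<b[0][1]<250])
print("handle",[ (b,ray("top",[b[0]],.096)[0].round(4)) for b in blobs(mask(t,0,14,150),20) if 260<b[0][0]<320])
o=cv2.medianBlur(cv2.imread("pics/top0.png")[:,:,::-1].copy(),3); print("handle0",[b for b in blobs(mask(o,0,14,150),20) if 260<b[0][0]<320])
E
```

```text
[ 0.4722 -0.3427  0.1933] 26.5167 [-1.1  0.5 -0.9]
132 stick None grey None
136 stick (np.int64(330), np.int64(337), np.float64(333.5), 8) grey None
140 stick (np.int64(330), np.int64(359), np.float64(340.2), 11) grey None
144 stick (np.int64(329), np.int64(359), np.float64(342.8), 14) grey None
148 stick (np.int64(329), np.int64(353), np.float64(337.8), 11) grey None
152 stick (np.int64(329), np.int64(354), np.float64(341.5), 14) grey None
156 stick (np.int64(329), np.int64(359), np.float64(345.6), 22) grey None
160 stick (np.int64(329), np.int64(359), np.float64(346.0), 22) grey (np.int64(326), np.int64(337), np.float64(331.5), 4)
164 stick (np.int64(343), np.int64(359), np.float64(351.0), 17) grey (np.int64(326), np.int64(336), np.float64(331.0), 11)
168 stick (np.int64(358), np.int64(359), np.float64(358.5), 2) grey (np.int64(325), np.int64(335), np.float64(330.0), 11)
[([384.2, 216.4], 133, [372, 211, 24, 13])]
handle [(([280.8, 160.8], 61, [277, 154, 8, 14]), array([ 0.6046, -0.1027,  0.096 ]))]
handle0 [([280.9, 160.1], 52, [277, 155, 8, 11])]
```

The stick stands in its holder as before and the gate hasn't moved. Now I move above the handle, turning the closing line along the slide (−74°).

step_arm(targets="1 0.03 0.05 0 0 0 -0.04;1 0.07 0.12 0 0 0 -0.09;1 0.11 0.19 0 0 0 -0.14;1 0.15 0.26 0 0 0 -0.19;1 0.19 0.33 0 0 0 -0.24;1 0.23 0.4 0 0 0 -0.28;1 0.272 0.476 0 0 0 -0.311;1 0.272 0.476 0 0 0 -0.311;1 0.272 0.476 0 0 0 -0.311;1 0.272 0.476 0 0 0 -0.311")

```text
clock: 27.4
eef_pos: [0.6069, -0.1041, 0.1909]
tool_rot: [0.99, 0.14, -0.002, -0.0]
ft_force: [-0.6, -0.2, 0.3]
grip_width: 0.0856
grasp_force: 0.0
```

Run:
```python
from h import *
from scipy.spatial.transform import Rotation as R
o=bot.get_obs(); print(o["eef_pos"].round(4)); y=R.from_quat(o["tool_rot"]).as_matrix()[:,1]; print(np.degrees(np.arctan2(y[1],y[0])),y.round(3),o["clock"])
```

```text
[ 0.6069 -0.1041  0.1909]
-73.93094888371996 [ 0.277 -0.961 -0.001] 27.4
```

step_arm(targets="1 0.002 0 -0.06 0 0 0;1 0.002 0 -0.12 0 0 0;1 0.002 0 -0.18 0 0 0;1 0.002 0 -0.22 0 0 0;1 0.002 0 -0.25 0 0 0;1 0.002 0 -0.26 0 0 0;1 0.002 0 -0.26 0 0 0")

```text
clock: 27.98
eef_pos: [0.6065, -0.1058, 0.0607]
tool_rot: [0.99, 0.138, -0.002, -0.001]
ft_force: [-0.1, -0.0, 0.2]
grip_width: 0.0853
grasp_force: 0.0
```

step_arm(targets="1 0 0 -0.015 0 0 0;1 0 0 -0.03 0 0 0;1 0 0 -0.045 0 0 0;1 0 0 -0.055 0 0 0;1 0 0 -0.055 0 0 0")

```text
clock: 28.4
eef_pos: [0.6079, -0.1042, 0.0339]
tool_rot: [0.99, 0.139, -0.001, -0.0]
ft_force: [-0.3, -0.6, -0.4]
grip_width: 0.0854
grasp_force: 0.0
```

Run:
```python
from h import *
o=bot.get_obs(); e=o["eef_pos"]; print(e.round(4),o["ft_force"].round(1))
s=cv2.medianBlur(bot.camera("side"),3); print("orange",[b for b in blobs(mask(s,0,14,150),8) if 180<b[0][0]<320 and 100<b[0][1]<230])
h=np.array([.608,-.1042,0]); 
for z in(.046,.076,.096): print(z,np.round(pr("side",h+[0,0,z]),1))
dk=(s.max(2)<55)
u=np.array([.2756,-.9613,0])
for sg in(-1,1): print("finger pred tip",[np.round(pr("side",e+u*sg*.047+[0,0,dz]),1).tolist() for dz in(.013,.05)])
for r in range(130,190,4): 
    c=np.where(dk[r,200:320])[0]+200; print(r,(c.min(),c.max(),len(c)) if len(c) else None)
```

```text
[ 0.6079 -0.1042  0.0339] [-0.3 -0.6 -0.4]
orange [([244.3, 179.9], 106, [240, 171, 8, 18]), ([233.4, 210.3], 20, [230, 209, 9, 4])]
0.046 [242.8 187.2]
0.076 [242.7 177.8]
0.096 [242.6 171.4]
finger pred tip [[237.0, 196.7], [236.8, 184.9]]
finger pred tip [[248.3, 177.8], [248.3, 166.4]]
130 (np.int64(227), np.int64(265), 39)
134 (np.int64(227), np.int64(259), 33)
138 (np.int64(228), np.int64(255), 28)
142 (np.int64(233), np.int64(254), 22)
146 (np.int64(234), np.int64(254), 21)
150 (np.int64(239), np.int64(252), 14)
154 (np.int64(230), np.int64(251), 19)
158 (np.int64(229), np.int64(251), 20)
162 (np.int64(229), np.int64(251), 23)
166 (np.int64(230), np.int64(250), 14)
170 (np.int64(230), np.int64(240), 11)
174 (np.int64(233), np.int64(239), 7)
178 (np.int64(234), np.int64(239), 6)
182 (np.int64(235), np.int64(239), 5)
186 (np.int64(268), np.int64(269), 2)
```

Finger tips in the side view fit the +37 mm offset again. Down 11 mm more, then close.

step_arm(targets="1 0 0 -0.012 0 0 0;1 0 0 -0.022 0 0 0;1 0 0 -0.022 0 0 0;-1 0 0 -0.022 0 0 0;-1 0 0 -0.022 0 0 0;-1 0 0 -0.022 0 0 0;-1 0 0 -0.022 0 0 0;-1 0 0 -0.022 0 0 0;-1 0 0 -0.022 0 0 0;-1 0 0 -0.022 0 0 0")

```text
clock: 29.28
eef_pos: [0.6088, -0.1038, 0.0246]
tool_rot: [0.99, 0.139, 0.0, -0.001]
ft_force: [-1.2, 1.8, 2.8]
grip_width: 0.0152
grasp_force: 59.1
```

step_arm(targets="-1 0 0 0 0 0 0;-1 0 0 0 0 0 0;-1 0 0 0 0 0 0")

```text
clock: 29.53
eef_pos: [0.6089, -0.1039, 0.0245]
tool_rot: [0.99, 0.139, 0.0, -0.0]
ft_force: [-2.1, 3.5, 4.8]
grip_width: 0.0151
grasp_force: 59.4
```

step_arm(targets="-1 0.002 -0.008 0 0 0 0;-1 0.004 -0.016 0 0 0 0;-1 0.006 -0.024 0 0 0 0;-1 0.009 -0.032 0 0 0 0;-1 0.011 -0.04 0 0 0 0;-1 0.014 -0.048 0 0 0 0;-1 0.016 -0.056 0 0 0 0;-1 0.016 -0.056 0 0 0 0;-1 0.016 -0.056 0 0 0 0")

```text
clock: 30.28
eef_pos: [0.6167, -0.1313, 0.0245]
tool_rot: [0.99, 0.139, -0.0, -0.001]
ft_force: [-2.9, 7.5, 5.3]
grip_width: 0.0151
grasp_force: 59.7
```

```bash
cat > gate.py <<'E'
from h import *
o=bot.get_obs(); e=o["eef_pos"]; u=np.array([.2756,-.9613,0])
print(e.round(4),o["ft_force"].round(1),o["grip_width"],"travel by TCP",((e-[.6088,-.1039,0])@u).round(4),"lateral",((e-[.6088,-.1039,0])@[.9613,.2756,0]).round(4),o["clock"])
s=cv2.medianBlur(bot.camera("side"),3)
for n,lo,hi in(("orange",0,14),("green",45,80)): print(n,[(b[0],b[1],b[2]) for b in blobs(mask(s,lo,hi,110),6) if 180<b[0][0]<320 and 100<b[0][1]<215])
h0=np.array([.608,-.1042,.08])
for t in(0,.025,.03,.035,.04): print(t,np.round(pr("side",h0+u*t),1))
for L in(-.049,.049): print("mark pred",np.round(pr("side",np.array([.617,-.1328,.048])+L*np.array([.9613,.2756,0])),1))
E
python3 gate.py
```

```text
[ 0.6167 -0.1313  0.0245] [-2.9  7.5  5.3] 0.0150683384379075 travel by TCP 0.0285 lateral 0.0 30.2833
orange [([248.1, 176.8], 76, [241, 165, 11, 19]), ([232.3, 210.9], 28, [229, 209, 8, 5])]
green [([228.7, 177.9], 7, [227, 177, 4, 3]), ([265.4, 185.3], 15, [263, 183, 5, 7]), ([235.5, 203.9], 69, [230, 201, 12, 7])]
0 [242.7 176.6]
0.025 [245.7 171.7]
0.03 [246.3 170.8]
0.035 [246.9 169.8]
0.04 [247.4 168.9]
mark pred [263.4 183.7]
mark pred [229.2 177.7]
```

step_arm(targets="-1 0.001 -0.003 0 0 0 0;-1 0.001 -0.003 0 0 0 0;-1 0.001 -0.003 0 0 0 0;-1 0.001 -0.003 0 0 0 0;-1 0.001 -0.003 0 0 0 0;-1 0.001 -0.003 0 0 0 0")

```text
clock: 30.83
eef_pos: [0.617, -0.1324, 0.0245]
tool_rot: [0.99, 0.14, -0.0, -0.001]
ft_force: [-3.8, 8.5, 6.7]
grip_width: 0.0155
grasp_force: 59.7
```

```bash
python3 gate.py | head -3; python3 beads.py
python3 - <<'E'
from h import *
t=cv2.medianBlur(bot.camera("top"),3); print("yel",[b for b in blobs(mask(t,20,34,110),8) if 350<b[0][0]<430 and 180<b[0][1]<250])
E
```

```text
[ 0.617  -0.1324  0.0245] [-3.8  8.5  6.7] 0.015541180011799386 travel by TCP 0.0297 lateral -0.0 30.8333
orange [([248.3, 176.7], 70, [242, 165, 10, 19]), ([181.9, 191.7], 52, [176, 187, 12, 10]), ([232.5, 211.0], 21, [229, 209, 10, 5])]
green [([229.0, 177.8], 6, [228, 177, 3, 3]), ([265.6, 186.0], 20, [263, 183, 5, 8]), ([235.4, 203.9], 68, [230, 201, 12, 7])]
30.9333 [ 0.617  -0.1324  0.0245]
red 94 [11, 10] [3, 175, 125] rel mm [-40.0, 4.0] ang 175 r 40
green 94 [11, 12] [64, 130, 108] rel mm [-4.0, -42.0] ang -96 r 42
blue 92 [11, 11] [110, 155, 120] rel mm [2.0, 44.0] ang 87 r 44
wood 100 [12, 11] [17, 113, 126] rel mm [25.0, -37.0] ang -56 r 45
wood 102 [11, 11] [18, 113, 126] rel mm [-18.0, 22.0] ang 129 r 29
wood 97 [12, 11] [13, 143, 102] rel mm [-20.0, -16.0] ang -141 r 26
yel [([384.4, 217.3], 153, [373, 212, 21, 12])]
```

The gate is at about 29.7 mm with about 9 N of pull, which matches half travel. The beads are in place and the stick is standing. Handing in.

```bash
python3 -c "
from workcell import bot
print(bot.job_done())"
```

```text
the job is handed in; nothing more can be done
None
```

I handed the job in at about 31 s: every bead was shifted at least 31 mm and is still in the tub, the stick stands released in its holder, and the gripper is holding the gate at about half travel (29.7 mm).

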